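# Seat the nest plate on a contour gauge's three balls

## Robot

A 6-joint arm with a two-finger parallel gripper is mounted at the origin on the work surface. World frame = base frame: x ahead of the robot, y to its left, z up, the work surface at z = 0. Lengths are in m, angles in degrees, forces in N, time in s.
With the tool pointing down it reaches from about 0.375 to 0.9 m from the base axis. Payload 3.1 kg.
Tool frame: the origin (TCP) lies on the centre line of the jaws, within the pads' length; the fingertips stand 19 mm ahead of it and the grasp point (between the pads) is the TCP; z points along the fingers, y is the direction in which the jaws open and shut (so a half turn about z gives the same grasp; the last joint's range is limited). The gripper opens to 87 mm and grips with 3 to 60 N. Pads are 19 mm wide; open, the fingers measure 117 mm over their backs; the gripper's body (75 mm by 190 mm) begins 51 mm behind the grasp point.
Start: joints at [-83.566, 30.224, 82.088, -0, 67.689, -10.227], TCP at [0.179, -0.599, 0.242] pointing down, gripper open.
Joint ranges: [-176.69, 176.69], [-43.24, 126.21], [12.49, 139.97], [-82, 262], [0, 151.66], [-163.58, 163.58]. Speed limits (degrees/s): [159.86, 159.86, 180, 180, 180, 180].

## Interface

Orientations are given as a 3x3 rotation matrix whose columns are the frame's x, y, z axes.
In Python, from rig import bot gives the robot as it stands.
- The arm moves only by the tool carry_out, never from a script. Its argument "targets" is a list of rows, each a list of 6 numbers: the shift along the tool's x, y, z each as a share of 200 mm, from -1 to 1, then the turn, a rotation vector about the tool's x, y, z each as a share of pi/2 rad, from -1 to 1. In form: [[dx, dy, dz, ax, ay, az], ...]. A call has 1 to 20 rows; each row is the pose to reach, as a shift and turn from the pose measured when the call began, along the tool's axes at that moment; what a row does not reach only later rows make up. A row lasts 1/8 s, in which the tool goes at most 62.5 mm and 10.7 degrees, less where a joint would pass 70% of its speed; a pose out of reach is approached as far as the arm can. A call with a number of a shift or a turn outside -1 to 1 is refused whole. A call with a gripper value outside its range is refused whole. "jaw" is the gripper's target within -1 to 1 (fully open at 1, half-way at 0, shut at -1), set as the call begins (left out, the last holds). The fingers move at their own pace and stop on an object; the grip force is fixed at half the most. Time passes only in rows, so rows that repeat a pose let the fingers close. It gives the time, the measured TCP pose, the force and the opening at its end, in the units of the state.
- bot.read_state(): the state, without advancing time (a new reading comes with each control period).
- bot.capture(name): name is "side" or "top"; returns the picture (400x640x3 uint8, blue, green, red); there is no depth.
- bot.camera_info(name): a dict with "camera_matrix" (3x3 intrinsics, pixels), "view" (4x4, takes a point from world to camera coordinates). Camera axes: x right, y down, z forward; pixel columns grow to the right and rows downward; lengths in m; the calibration is good to about 2 mm. A picture is of the moment at which its call begins. camera_info takes no time and is no camera call.
- bot.hand_in(): hands the job in, once; it reports no verdict.
The state is a dict: "time_s": time; "joint_positions": joint angles; "qvel": joint speeds; "tau": joint torques, N m; "position": TCP position; "tcp_rot": TCP orientation; "force": force on the tool from outside, world axes, zero at the start; "moment": the same for the moment, N m; "opening": opening from 0.0 (shut) to 1.0 (fully open).
Only numpy, scipy, OpenCV 4.12 (cv2) and the standard library are available. Lean on these libraries where they do the work, as an engineer would, in place of code of your own. Each camera call takes 0.05 s, during which the arm holds its last target.

## Task

Fit the nest plate to the gauge: take it by its handle off the plywood board, set it over the three locating balls with its narrow nose to the single ball and the dial, and push it down past the two sprung catches. The balls' height was left as the last job needed it, so after the catches go over keep hold of the plate and ease it down by feel against their pull until it rests fully home on all three balls, and only then let go. The balls are precision ground: never let the springs snap the plate down on them, nor press hard on it once it is down, and leave the other things on the bench where they are.

Things in the scene. Friction and masses are not known exactly. Their poses are not given: they have to be found in the camera images.
- grip (a point): Middle of the nest plate's black handle bar: 14 mm thick along the plate's x, 76 mm long along y, 16 mm high, on two 12 mm posts at y = +-30 mm. 36 mm below it is the plate's top; beside the bar a louvre moulding (x -44 to -22 mm) stands to 20 mm below this point, a white block (x 48 to 64) to 26 mm below. Axes: x to the plate's narrow nose, z up.
- vee_nose (a point): Point of the plate under a V groove, 12.5 mm below the underside (58.5 mm below the grip point), x 52, y 0 mm from the middle; lies at the centre of its ball when the plate is home. Axes as the plate's.
- vee_left (a point): Point of the plate under a V groove, 12.5 mm below the underside (58.5 mm below the grip point), x -26, y 54 mm from the middle; lies at the centre of its ball when the plate is home. Axes as the plate's.
- vee_right (a point): Point of the plate under a V groove, 12.5 mm below the underside (58.5 mm below the grip point), x -26, y -54 mm from the middle; lies at the centre of its ball when the plate is home. Axes as the plate's.
- ball_nose (a point): Where the centre of a polished steel ball (16 mm across) is with the ball carrier at its lowest, 46 mm above the bench, x 52, y 0 mm from the middle of the fixed gauge. The ball itself stands straight above, 0 to 8 mm higher, as the carrier was left: this is not measured. Axes: the gauge's, x to the single ball and the dial, z up; home, the plate's axes lie along these.
- ball_left (a point): Where the centre of a polished steel ball (16 mm across) is with the ball carrier at its lowest, 46 mm above the bench, x -26, y 54 mm from the middle of the fixed gauge. The ball itself stands straight above, 0 to 8 mm higher, as the carrier was left: this is not measured. Axes: the gauge's, x to the single ball and the dial, z up; home, the plate's axes lie along these.
- ball_right (a point): Where the centre of a polished steel ball (16 mm across) is with the ball carrier at its lowest, 46 mm above the bench, x -26, y -54 mm from the middle of the fixed gauge. The ball itself stands straight above, 0 to 8 mm higher, as the carrier was left: this is not measured. Axes: the gauge's, x to the single ball and the dial, z up; home, the plate's axes lie along these.
- locators: Foot of the gauge's ball carrier, a level three-armed spider with the balls, clamped 0 to 8 mm up (differs each time, not measured); origin: middle of the gauge at bench level, axes as the balls'. Home, the grip point is 104.5 mm plus that setting above it. Grey base 200 x 138 mm, top 30 mm above the bench; a lying dial beyond the single ball (from x = 74 mm, clear of the home plate) is up to 76 mm high.
- catch_left (a joint): Sprung catch on the gauge's +y side: upright arm, 16 mm roller at its tip, 75 mm above the bench; rad, 0 at rest, grows outwards to about 0.1. The rollers meet the rails with the V points about 24 mm over the ball points, together resist by 7 to 12 N, by nothing at 11 mm; from there they pull the plate down, by up to 8 N, until its Vs meet the balls (8 to 0 mm): let go before, it slams.
- catch_right (a joint): Sprung catch on the gauge's -y side: upright arm, 16 mm roller at its tip, 75 mm above the bench; rad, 0 at rest, grows outwards to about 0.1. The rollers meet the rails with the V points about 24 mm over the ball points, together resist by 7 to 12 N, by nothing at 11 mm; from there they pull the plate down, by up to 8 N, until its Vs meet the balls (8 to 0 mm): let go before, it slams.
- board_top (a point): Middle of the plywood parking board (190 x 200 mm, fixed), at the height of the top of its two wooden strips, 40 mm above the bench, on which the plate lies.
- louvre: Bystander: loose black louvre moulding, 112 x 22 x 8 mm; origin at its underside, middle.
- solvent_a: Bystander: clear bottle, 42 mm across, 105 mm tall; origin at its underside, middle.
- solvent_b: Bystander: second clear bottle, 42 mm across, 105 mm tall; origin at its underside, middle.
- caliper: Bystander: caliper, 150 mm long, 12 mm high; origin at its underside, middle.
- tape_roll: Bystander: roll of tape lying flat, 80 mm across, 22 mm high; origin at its underside, middle.
- tray: Bystander: white divided tray, 80 x 130 x 28 mm; origin at its underside, middle.
- marker: Bystander: marker pen, 140 mm long, 11 mm thick; origin at its underside, middle.
- carton: Bystander: small cardboard carton, 75 x 55 x 40 mm; origin at its underside, middle.
- plate: Nest plate, loose, about 0.4 kg; origin: middle of its underside, 46 mm below the handle's middle; axes as grip. Aluminium, 10 mm thick, x -48 to 30 mm and 136 mm wide, then a nose 56 mm wide to x = 72. At y = +-78 mm a 58 mm steel V rail, edge at z = 5 mm, flanks 30 degrees off vertical. Under it three radial V grooves, 45-degree flanks, blocks reaching 13 mm below the underside.

How it is judged (in metres and radians):
On the way, in this order (a step that is already met when the one before it is completed fails the run):
1. the plate is lifted clear of its board (height (world z) of grip above 0.125 m), for 0.2 s.
2. the plate is past both catches and bears on the balls with over 6 N, the fingers still on it (horizontal distance between vee_nose and ball_nose below 0.002 m and z of vee_nose in the frame of ball_nose below 0.0092 m and horizontal distance between vee_left and ball_left below 0.002 m and z of vee_left in the frame of ball_left below 0.0092 m and horizontal distance between vee_right and ball_right below 0.002 m and z of vee_right in the frame of ball_right below 0.0092 m and contact force between plate and locators above 6 N and contact force between the fingers and plate above 0.5 N), for 0.2 s.
At the end, for the whole second after the job is handed in: the plate is past both catches and rests fully home on the three balls under its springs: each V over its ball within 2 mm, level with the gauge within 0.015 rad, bearing on the balls with over 7 N, at rest and let go (horizontal distance between vee_nose and ball_nose below 0.002 m and z of vee_nose in the frame of ball_nose below 0.0092 m and horizontal distance between vee_left and ball_left below 0.002 m and z of vee_left in the frame of ball_left below 0.0092 m and horizontal distance between vee_right and ball_right below 0.002 m and z of vee_right in the frame of ball_right below 0.0092 m and angle between the z axis of grip and the z axis of ball_nose, either way round below 0.015 rad and contact force between plate and locators above 7 N and linear speed of plate below 0.01 m/s); the robot touches nothing.
It fails at once if the plate bears on or strikes the locating balls with more than 30 N (home under its springs and its own weight alone it bears with 9 to 17 N, the forces at the three balls added up) (contact force between plate and locators above 30 N).
It fails at once if one of the other things on the bench is moved more than 20 mm (distance of any of louvre, solvent_a, solvent_b, caliper, tape_roll, tray, marker, carton from where it was at the start of the episode above 0.02 m).
It also fails if it takes over 72 s, if anything falls off the work surface, if the arm or the gripper's body presses on something with over 40 N, if the wrist force passes 120 N, or if a joint passes its speed limit or range.

## Working session

There is one attempt and no reset: what is moved stays moved. The work goes in short steps, Python scripts to look and compute and a tool call to move; the robot and the scene stay as the last step left them, time stands still between calls to the robot, and variables do not carry over. Pictures are saved under pics/ and viewed, and the job is handed in when it is done.

Besides the shell and the picture viewer there is one more tool, called after ">>>" as name(argument=value, ...), one argument or row to a line, values as JSON. carry_out: Moves the arm, as the interface text tells. Shift numbers are shares of 200 mm and turn numbers shares of pi/2 rad, none past 1 either way. Its arguments: {"type":"object","properties":{"targets":{"type":"array"},"jaw":{"type":"number"}},"required":["targets"]}

```bash
ls; mkdir -p pics
python3 - <<'E'
from rig import bot
import cv2,numpy as np
for n in("side","top"):
    cv2.imwrite(f"pics/{n}0.png",bot.capture(n)); i=bot.camera_info(n); print(n,np.round(i["camera_matrix"],1).tolist(),np.round(i["view"],4).tolist())
s=bot.read_state(); print({k:np.round(v,3).tolist() for k,v in s.items()})
E
```

```text
pics
side [[401.6, 0.0, 326.7], [0.0, 401.6, 198.2], [0.0, 0.0, 1.0]] [[-0.813, -0.5819, -0.0197, 0.4401], [-0.2814, 0.4224, -0.8616, 0.2322], [0.5097, -0.695, -0.5072, 0.7772], [0.0, 0.0, 0.0, 1.0]]
top [[410.9, 0.0, 316.4], [0.0, 410.9, 196.4], [0.0, 0.0, 1.0]] [[-0.0121, -0.9999, 0.0009, 0.0061], [-0.99, 0.0118, -0.1403, 0.543], [0.1403, -0.0026, -0.9901, 1.3006], [0.0, 0.0, 0.0, 1.0]]
{'time_s': 0.1, 'joint_positions': [-83.563, 30.274, 82.149, -0.002, 67.689, -10.229], 'qvel': [0.098, -0.093, -0.049, 0.065, 0.054, 0.114], 'tau': [-0.001, -44.099, -17.715, 0.064, 0.053, -0.0], 'position': [0.179, -0.598, 0.241], 'tcp_rot': [[0.958, 0.287, -0.0], [0.287, -0.958, 0.002], [0.0, -0.002, -1.0]], 'force': [-0.392, -1.065, -0.091], 'moment': [-0.044, -0.026, -0.063], 'opening': 1.0}
```

View pics/side0.png

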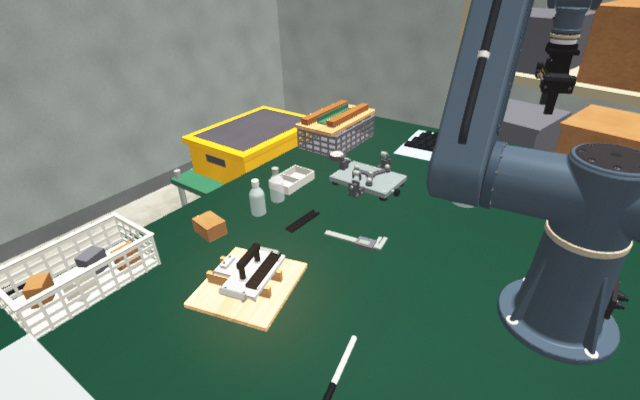

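View pics/top0.png

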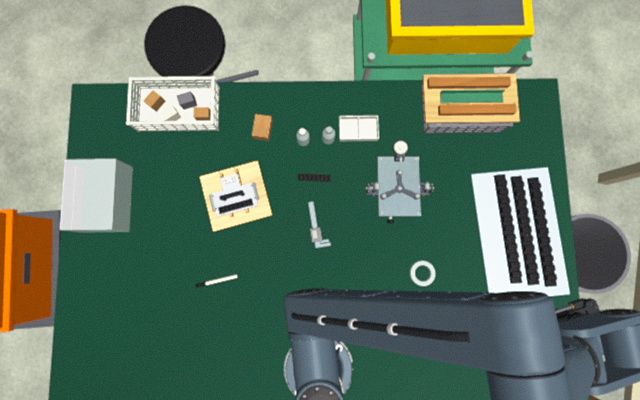

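Run:
```python
import cv2,numpy as np
t=cv2.imread("pics/top0.png");s=cv2.imread("pics/side0.png")
def c(im,x,y,w,h,k): return cv2.resize(im[y:y+h,x:x+w],None,fx=k,fy=k,interpolation=cv2.INTER_CUBIC)
a=c(t,190,150,90,90,6);b=c(t,355,130,90,100,6)
cv2.imwrite("pics/tp.png",a);cv2.imwrite("pics/tg.png",b)
cv2.imwrite("pics/sp.png",c(s,180,230,130,100,6));cv2.imwrite("pics/sg.png",c(s,320,140,95,65,8))
```

```text
(no output)
```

View pics/tp.png

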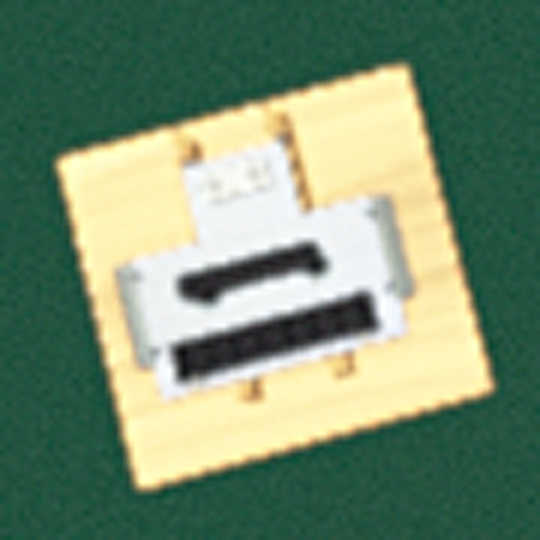

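View pics/tg.png

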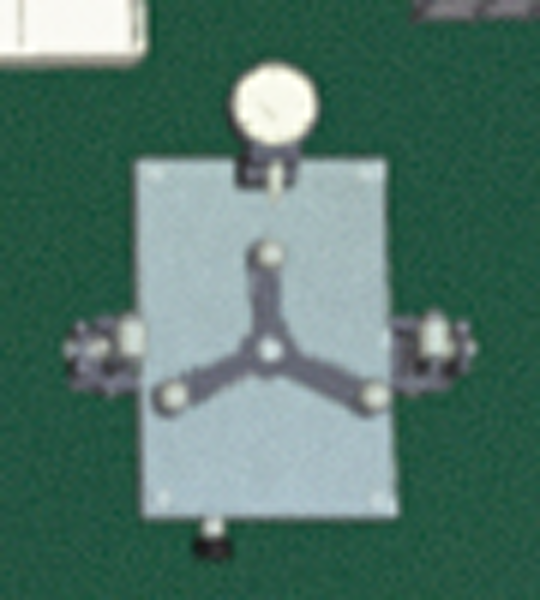

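View pics/sp.png

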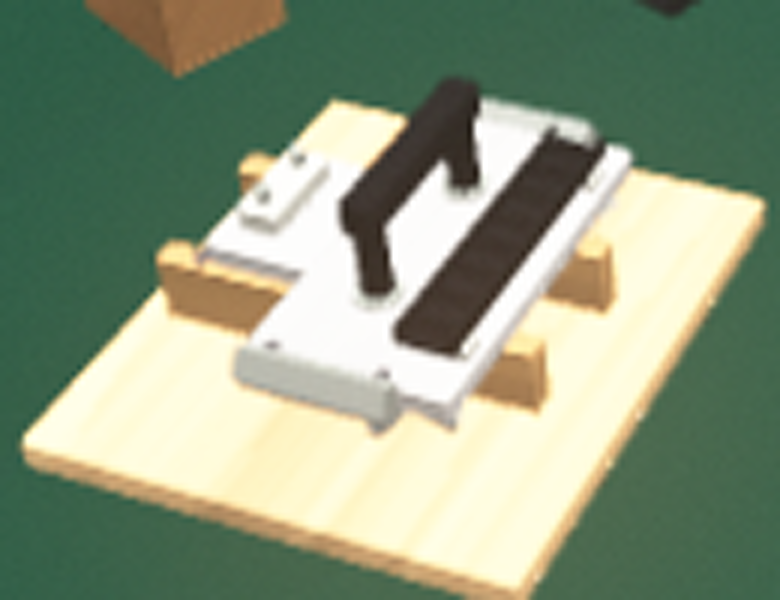

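View pics/sg.png

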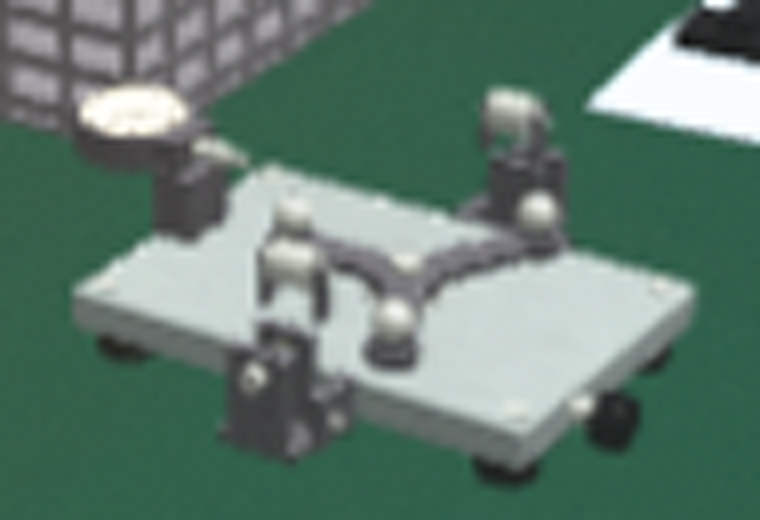

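```bash
cat > h.py <<'E'
import cv2,numpy as np
from rig import bot
def cam(n):
    i=bot.camera_info(n);K=np.array(i["camera_matrix"]);V=np.array(i["view"]);return K,V
def plane(n,px,z):
    K,V=cam(n);R=V[:3,:3];C=-R.T@V[:3,3];px=np.atleast_2d(px).astype(float)
    d=np.c_[px,np.ones(len(px))]@np.linalg.inv(K).T@R
    return (C+d*((z-C[2])/d[:,2])[:,None])[:,:2]
def proj(n,P):
    K,V=cam(n);p=np.atleast_2d(P)@V[:3,:3].T+V[:3,3];q=p@K.T;return q[:,:2]/q[:,2:]
def tri(a,b): # px top, px side
    A=[]
    for n,p in(("top",a),("side",b)):
        K,V=cam(n);M=K@V[:3];A+= [p[0]*M[2]-M[0],p[1]*M[2]-M[1]]
    A=np.array(A);x,r,_,_=np.linalg.lstsq(A[:,:3],-A[:,3],rcond=None);return x
def blobs(m,amin=10):
    n,l,st,c=cv2.connectedComponentsWithStats(m.astype(np.uint8));return [(i,st[i].tolist(),c[i]) for i in range(1,n) if st[i,4]>=amin],l
E
python3 - <<'E'
from h import *
for n in("top","side"):
    K,V=cam(n);print(n,-V[:3,:3].T@V[:3,3])
t=cv2.imread("pics/top0.png")
hsv=cv2.cvtColor(t,cv2.COLOR_BGR2HSV)
for p in [(400,160),(385,205),(410,205),(230,200),(245,195),(395,215),(375,160),(372,190)]: print(p,t[p[1],p[0]],hsv[p[1],p[0]])
# print row profile across gauge
print(t[205,372:426].tolist())
print(t[150:222,386].tolist())
E
```

```text
top [0.3551987  0.00299481 1.3638794 ]
side [0.02701713 0.69819769 0.60292368]
(400, 160) [183 198 190] [ 46  19 198]
(385, 205) [194 187 166] [ 98  37 194]
(410, 205) [198 194 170] [ 94  36 198]
(230, 200) [247 245 243] [105   4 247]
(245, 195) [239 239 233] [ 90   6 239]
(395, 215) [182 176 157] [ 97  35 182]
(375, 160) [65 88 40] [ 76 139  88]
(372, 190) [76 77 74] [80 10 77]
[[65, 84, 32], [67, 86, 36], [59, 80, 28], [70, 88, 41], [62, 81, 30], [74, 85, 52], [113, 113, 103], [186, 180, 164], [194, 188, 168], [197, 188, 166], [193, 184, 165], [190, 186, 164], [191, 187, 167], [194, 187, 166], [191, 187, 164], [192, 188, 163], [189, 182, 160], [192, 184, 165], [194, 188, 166], [193, 188, 168], [196, 190, 168], [191, 187, 166], [194, 187, 166], [194, 187, 164], [190, 185, 163], [193, 185, 165], [193, 187, 166], [195, 188, 169], [192, 185, 163], [192, 187, 169], [195, 192, 171], [193, 184, 163], [195, 188, 164], [198, 193, 171], [196, 191, 171], [195, 187, 166], [193, 184, 164], [195, 186, 167], [198, 194, 170], [192, 188, 165], [195, 191, 168], [196, 191, 168], [194, 189, 169], [196
[... 658 characters left out ...]
], [191, 187, 166], [191, 185, 166], [191, 184, 163], [194, 191, 169], [190, 185, 168], [192, 187, 166], [194, 189, 169], [196, 189, 168], [198, 191, 171], [193, 190, 167], [189, 185, 162], [173, 168, 149], [139, 131, 121], [128, 116, 110], [130, 122, 120], [133, 131, 128], [139, 135, 130], [152, 150, 137], [181, 177, 156], [189, 184, 162], [192, 184, 166], [190, 185, 163], [192, 188, 169], [192, 187, 163], [195, 188, 167], [191, 187, 164], [197, 190, 168], [191, 185, 165], [194, 189, 169], [196, 188, 169], [197, 189, 168], [198, 190, 166], [199, 190, 170], [196, 190, 169], [200, 190, 172], [180, 177, 155], [106, 109, 88], [62, 80, 43], [60, 85, 30], [62, 79, 30], [59, 77, 28], [57, 76, 30]]
```

```bash
cat >> h.py <<'E'
def edge(im,a,b,hw=5,n=40,ch=2):
    """subpixel edge points along segment a-b (px), profile perpendicular; returns pts near the strongest 50% crossing"""
    a=np.array(a,float);b=np.array(b,float);d=(b-a)/np.linalg.norm(b-a);nn=np.array([-d[1],d[0]])
    s=np.linspace(0.04,.96,n);o=np.arange(-hw,hw+.01,.1)
    P=(a+(b-a)*s[:,None])[:,None]+nn*o[None,:,None]
    g=im[:,:,ch] if im.ndim==3 else im
    v=cv2.remap(g.astype(np.float32),P[...,0].astype(np.float32),P[...,1].astype(np.float32),cv2.INTER_LINEAR)
    out=[]
    for i in range(n):
        lo,hi=v[i,:15].mean(),v[i,-15:].mean();m=(lo+hi)/2
        if abs(hi-lo)<25: continue
        w=(v[i]-m)*np.sign(hi-lo);k=np.where((w[:-1]<0)&(w[1:]>=0))[0]
        if len(k)==0: continue
        k=k[np.argmin(abs(o[k]))];out.append(P[i,k])
    out=np.array(out)
    for _ in range(3): # robust line
        c=out.mean(0);u=np.linalg.svd(out-c)[2][0];r=(out-c)@np.array([-u[1],u[0]])
        out=out[abs(r)<max(2*r.std(),.1)]
    return out
def line(pts):
    c=pts.mean(0);u=np.linalg.svd(pts-c)[2][0];n=np.array([-u[1],u[0]]);return n,n@c,u
def inter(l1,l2): return np.linalg.solve(np.array([l1[0],l2[0]]),[l1[1],l2[1]])
E
python3 - <<'E'
from h import *
t=cv2.imread("pics/top0.png")
z=.030
L=edge(t,(377.8,160),(378.3,183),4);L2=edge(t,(378.6,201),(378.8,213),4)
Rr=edge(t,(419.2,160),(420,182),4);R2=edge(t,(420.6,196),(421.2,213),4)
T=edge(t,(380,156.2),(392,156.2),4);T2=edge(t,(407,156.2),(417,156.2),4)
B=edge(t,(381,216),(387,216),4);B2=edge(t,(394,216),(420,216),4)
W=lambda *a:line(plane("top",np.vstack(a),z))
l,r,tt,b=W(L,L2),W(Rr,R2),W(T,T2),W(B,B2)
ang=lambda u:np.degrees(np.arctan2(u[1],u[0]))%180
print([ang(x[2]) for x in(l,r,tt,b)])
c=[inter(l,tt),inter(r,tt),inter(r,b),inter(l,b)];print(np.round(c,4).tolist())
c=np.array(c);print([np.linalg.norm(c[i]-c[i-1]) for i in range(4)],c.mean(0))
# ball blobs: bright
for p in [(398.5,188.5),(399.5,172.2),(384,196),(417.3,196)]:
    print(p,plane("top",p,.05))
E
```

```text
[np.float64(179.42255069613736), np.float64(179.26708861068357), np.float64(89.20598475642339), np.float64(89.28912315411792)]
[[0.6779, -0.203], [0.676, -0.3415], [0.4763, -0.339], [0.478, -0.201]]
[np.float64(0.1999909418874812), np.float64(0.1385469844765098), np.float64(0.1997893774028793), np.float64(0.13800427608679852)] [ 0.57705088 -0.27109955]
(398.5, 188.5) [[ 0.56396431 -0.26646968]]
(399.5, 172.2) [[ 0.61767202 -0.27188227]]
(384, 196) [[ 0.53999623 -0.21864164]]
(417.3, 196) [[ 0.53871293 -0.3262271 ]]
```

Run:
```python
import cv2,numpy as np
t=cv2.imread("pics/top0.png");s=cv2.imread("pics/side0.png")
def c(im,cx,cy,w=8,k=24):
    x=int(round(cx));y=int(round(cy))
    o=cv2.resize(im[y-w:y+w+1,x-w:x+w+1],None,fx=k,fy=k,interpolation=cv2.INTER_NEAREST)
    for i in range(0,2*w+1,2): cv2.putText(o,str((x-w+i)%1000),(i*k,10),0,.35,(0,0,255));cv2.putText(o,str(y-w+i),(0,i*k+15),0,.35,(0,0,255))
    return o
A=np.hstack([c(t,*p,w=5) for p in[(399,172),(383,196),(417,196)]])
B=np.hstack([c(s,*p,w=5) for p in[(356,167),(369,180),(387,167)]])
cv2.imwrite("pics/balls.png",np.vstack([A,B]))
```

```text
(no output)
```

View pics/balls.png

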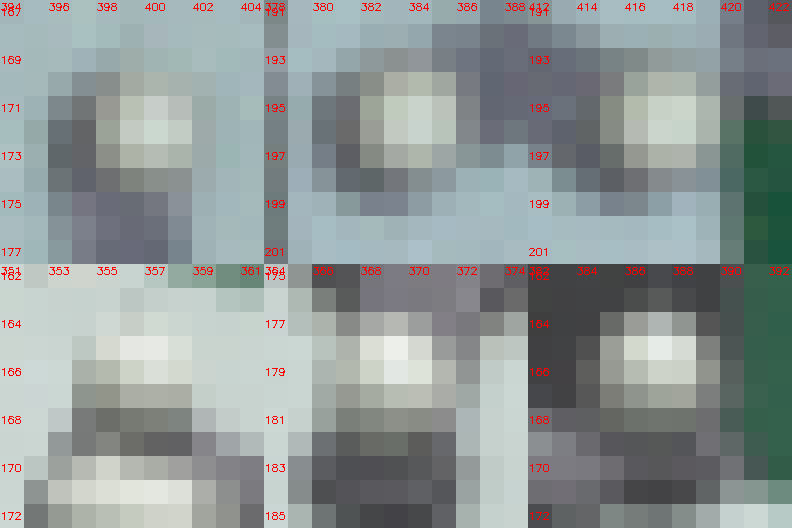

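Run:
```python
from h import *
for p in [(399.6,171.8),(383.6,195.6),(417.6,195.7)]: print(p,plane("top",p,.05))
t=cv2.imread("pics/top0.png")
S=255-cv2.cvtColor(t,cv2.COLOR_BGR2HSV)[:,:,1]
f=lambda x,y:((x+.5)/6-.5+190,(y+.5)/6-.5+150)
E={"rear":((190,390),(385,340)),"nosefront":((190,172),(280,147)),"noseL":((188,190),(200,240)),"noseR":((290,160),(302,200)),"frL":((138,263),(190,250)),"frR":((312,209),(370,194))}
Ls={}
for k,(a,b) in E.items():
    e=edge(S,f(*a),f(*b),3);l=line(plane("top",e,.05));Ls[k]=l
    n,d,u=l
    if k in("noseL","noseR"): print(k,len(e),np.degrees(np.arctan2(u[1],u[0]))%180)
    else: print(k,len(e),(np.degrees(np.arctan2(u[1],u[0])))%180)
    np.save("pics/e_%s.npy"%k,e)
for k in Ls: print(k,np.round(plane("top",np.load("pics/e_%s.npy"%k),.05).mean(0),4))
o=t.copy();o=cv2.resize(o[150:240,190:280],None,fx=8,fy=8,interpolation=cv2.INTER_NEAREST)
for k in Ls:
    for p in np.load("pics/e_%s.npy"%k): cv2.circle(o,(int((p[0]-190+.5)*8),int((p[1]-150+.5)*8)),2,(0,0,255),-1)
# handle: black mask centroid pixels
g=t.max(2);m=(g<75);m2=np.zeros_like(m);m2[185:205,215:250]=m[185:205,215:250]
b,l=blobs(m2,10);print([(x[1],x[2]) for x in b])
cv2.imwrite("pics/ov.png",o[100:520])
```

```text
(399.6, 171.8) [[ 0.61899474 -0.27226172]]
(383.6, 195.6) [[ 0.54131658 -0.21739509]]
(417.6, 195.7) [[ 0.53967997 -0.32724204]]
rear 35 104.68727601412556
nosefront 38 104.39324209402623
noseL 40 14.687905782997603
noseR 36 14.08437336891987
frL 40 104.87264322626788
frR 39 104.35834907470407
rear [0.497  0.2551]
nosefront [0.6151 0.2859]
noseL [0.5807 0.3065]
noseR [0.5985 0.2518]
frL [0.5618 0.3221]
frR [0.5875 0.2266]
[([220, 191, 24, 9, 74], array([231.16216216, 194.91891892])), ([232, 200, 18, 5, 51], array([242.98039216, 202.74509804]))]
```

View pics/ov.png

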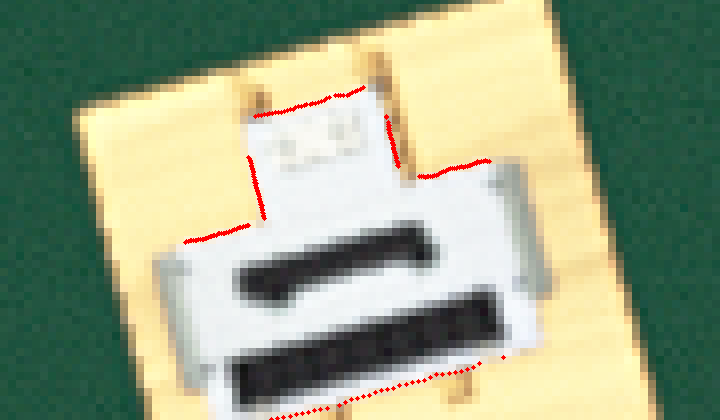

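```bash
cat >> h.py <<'E'
from scipy.spatial.transform import Rotation as Ro
def goal(pos,xang):
    s=bot.read_state();p=np.array(s["position"]);R=np.array(s["tcp_rot"])
    a=np.radians(xang);x=np.array([np.cos(a),np.sin(a),0]);z=np.array([0,0,-1.]);G=np.c_[x,np.cross(z,x),z]
    d=R.T@(np.array(pos)-p)/.2; r=Ro.from_matrix(R.T@G).as_rotvec()/(np.pi/2)
    print("t",s["time_s"],"p",np.round(p,4),"xang %.2f tilt %s"%(np.degrees(np.arctan2(R[1,0],R[0,0])),np.round(R[:2,2],4)),"F",np.round(s["force"],2),"M",np.round(s["moment"],2),"op",round(float(s["opening"]),3))
    print("shift",np.round(d,4),"turn",np.round(r,4),"rotdeg",np.round(r*90,2))
E
python3 - <<'E'
from h import *
goal([.5,-.2,.25],104.6)
goal([.545,.268,.25],104.6)
for p in [(376.4,185.4),(427.25,185.4)]: print(plane("top",p,.083))
for mid in [(.565,-.271),(.567,-.272)]:
  for z in(.046,.05,.054):
    u=np.array([1,-.0117]);v=np.array([.0117,1])
    P=[np.r_[np.array(mid)+a*u+b*v,z] for a,b in[(.052,0),(-.026,.054),(-.026,-.054)]]
    print(mid,z,np.round(proj("top",P),1).tolist(),np.round(proj("side",P),1).tolist())
E
```

```text
t 0.1 p [ 0.1792 -0.5981  0.2407] xang 16.67 tilt [-0.0002  0.0019] F [-0.39 -1.06 -0.09] M [-0.04 -0.03 -0.06] op 1.0
shift [ 2.1076 -1.447  -0.0432] turn [-8.00e-04 -1.10e-03 -9.77e-01] rotdeg [-7.000e-02 -1.000e-01 -8.793e+01]
t 0.1 p [ 0.1792 -0.5981  0.2407] xang 16.67 tilt [-0.0002  0.0019] F [-0.39 -1.06 -0.09] M [-0.04 -0.03 -0.06] op 1.0
shift [ 2.9943 -3.6242 -0.0387] turn [-8.00e-04 -1.10e-03 -9.77e-01] rotdeg [-7.000e-02 -1.000e-01 -8.793e+01]
[[ 0.56947192 -0.19024067]]
[[ 0.56755828 -0.35098921]]
(0.565, -0.271) 0.046 [[399.2, 172.6], [383.2, 196.3], [416.5, 196.3]] [[357.3, 167.5], [369.8, 180.8], [387.7, 167.4]]
(0.565, -0.271) 0.05 [[399.4, 172.4], [383.4, 196.1], [416.8, 196.1]] [[357.3, 166.4], [369.9, 179.6], [387.8, 166.2]]
(0.565, -0.271) 0.054 [[399.7, 172.2], [383.6, 195.9], [417.1, 195.9]] [[357.3, 165.2], [369.9, 178.4], [387.9, 165.1]]
(0.567, -0.272) 0.046 [[399.5, 172.0], [383.5, 195.7], [416.8, 195.7]] [[356.9, 167.3], [369.4, 180.5], [387.3, 167.1]]
(0.567, -0.272) 0.05 [[399.7, 171.8], [383.7, 195.5], [417.1, 195.5]] [[356.9, 166.1], [369.4, 179.3], [387.4, 165.9]]
(0.567, -0.272) 0.054 [[400.0, 171.6], [383.9, 195.3], [417.4, 195.3]] [[356.9, 165.0], [369.5, 178.1], [387.4, 164.8]]
```

>>> carry_out(
  targets=[
    [0.25,-0.15,0,0,0,-0.1],
    [0.5,-0.35,0,0,0,-0.2],
    [0.75,-0.5,0,0,0,-0.3],
    [1,-0.7,0,0,0,-0.4],
  ],
)

```text
time_s: 0.6
position: [0.3308, -0.4066, 0.2407]
tcp_rot: [[0.603, 0.798, 0.0], [0.798, -0.603, 0.002], [0.002, -0.001, -1.0]]
force: [0.2, -0.2, 0.3]
opening: 0.998
```

```bash
python3 -c "
from h import *
goal([.5,-.1,.25],104.6)"
```

```text
t 0.6 p [ 0.3308 -0.4066  0.2407] xang 52.92 tilt [0.0002 0.0019] F [ 0.23 -0.25  0.31] M [-0.04 -0.06 -0.01] op 0.998
shift [ 1.7332 -0.2496 -0.0433] turn [-1.000e-04 -1.200e-03 -5.742e-01] rotdeg [-1.000e-02 -1.100e-01 -5.168e+01]
```

>>> carry_out(
  targets=[
    [0.25,-0.03,-0.01,0,0,-0.1],
    [0.5,-0.07,-0.02,0,0,-0.2],
    [0.75,-0.1,-0.03,0,0,-0.3],
    [1,-0.14,-0.04,0,0,-0.4],
  ],
)

```text
time_s: 1.1
position: [0.4296, -0.2287, 0.249]
tcp_rot: [[0.014, 1.0, 0.0], [1.0, -0.014, 0.002], [0.002, 0.0, -1.0]]
force: [0.5, 0.5, 0.6]
opening: 1.001
```

```bash
python3 -c "
from h import *
goal([.545,.268,.25],104.6)"
```

```text
t 1.1 p [ 0.4296 -0.2287  0.249 ] xang 89.21 tilt [0.0001 0.002 ] F [0.53 0.52 0.55] M [-0.06 -0.1  -0.01] op 1.001
shift [ 2.491e+00  5.423e-01 -1.000e-04] turn [ 0.0002 -0.0013 -0.171 ] rotdeg [  0.02  -0.12 -15.39]
```

>>> carry_out(
  targets=[
    [0.25,0.06,0,0,0,-0.04],
    [0.5,0.12,0,0,0,-0.08],
    [0.75,0.17,0,0,0,-0.12],
    [1,0.22,0,0,0,-0.17],
  ],
)

```text
time_s: 1.6
position: [0.4764, -0.0276, 0.2492]
tcp_rot: [[-0.253, 0.968, -0.0], [0.968, 0.253, 0.002], [0.002, 0.0, -1.0]]
force: [0.5, -0.3, -0.5]
opening: 0.998
```

```bash
python3 -c "
from h import *
goal([.545,.268,.25],104.6)"
```

```text
t 1.6 p [ 0.4764 -0.0276  0.2492] xang 104.64 tilt [-0.0002  0.0021] F [ 0.55 -0.25 -0.47] M [ 0.   -0.12 -0.02] op 0.998
shift [ 1.3433e+00  7.0550e-01 -1.1000e-03] turn [ 0.0002 -0.0013  0.0005] rotdeg [ 0.02 -0.12  0.04]
```

>>> carry_out(
  targets=[
    [0.25,0.13,0,0,0,0],
    [0.5,0.27,0,0,0,0],
    [0.75,0.4,0,0,0,0],
    [0.95,0.55,0,0,0,0],
  ],
)

```text
time_s: 2.1
position: [0.5343, 0.1862, 0.2493]
tcp_rot: [[-0.254, 0.967, -0.001], [0.967, 0.254, 0.002], [0.002, -0.001, -1.0]]
force: [0.1, -0.7, 0.5]
opening: 1.003
```

```bash
python3 -c "
from h import *
goal([.5452,.2681,.16],104.6)"
```

```text
t 2.1 p [0.5343 0.1862 0.2493] xang 104.72 tilt [-0.0014  0.0018] F [ 0.1  -0.7   0.49] M [ 0.06 -0.12 -0.01] op 1.003
shift [0.3811 0.1572 0.447 ] turn [-0.0006 -0.0014  0.0013] rotdeg [-0.05 -0.12  0.12]
```

>>> carry_out(
  targets=[
    [0.19,0.08,0.1,0,0,0],
    [0.38,0.157,0.2,0,0,0],
    [0.38,0.157,0.32,0,0,0],
    [0.38,0.157,0.44,0,0,0],
    [0.38,0.157,0.45,0,0,0],
  ],
  jaw=0.1,
)

```text
time_s: 2.72
position: [0.5434, 0.2675, 0.1571]
tcp_rot: [[-0.254, 0.967, -0.007], [0.967, 0.254, 0.0], [0.002, -0.006, -1.0]]
force: [0.4, 0.3, -0.3]
opening: 0.575
```

```bash
python3 -c "
from h import *
goal([.5452,.2681,.091],104.6)
s=bot.capture('side');t=bot.capture('top')
c=lambda im,x,y,w,h,k:cv2.resize(im[y:y+h,x:x+w],None,fx=k,fy=k,interpolation=cv2.INTER_CUBIC)
cv2.imwrite('pics/a1.png',c(s,180,190,130,130,4));"
```

```text
t 2.725 p [0.5434 0.2675 0.1571] xang 104.73 tilt [-0.0067  0.0003] F [ 0.41  0.28 -0.34] M [ 0.01 -0.06  0.02] op 0.575
shift [-1.000e-04  1.140e-02  3.306e-01] turn [-0.0041 -0.0013  0.0015] rotdeg [-0.37 -0.12  0.13]
```

View pics/a1.png

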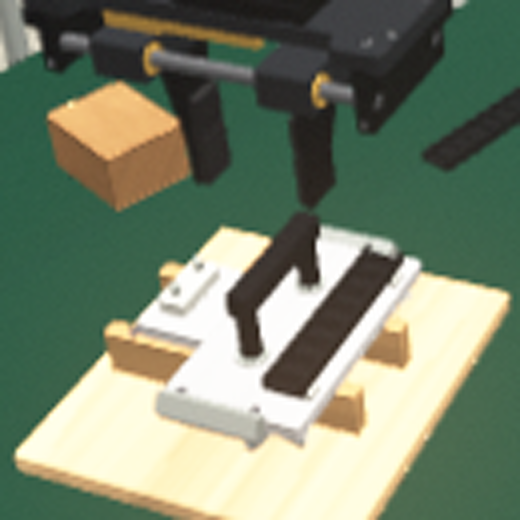

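>>> carry_out(
  targets=[
    [0,0.01,0.1,0,0,0],
    [0,0.011,0.2,-0.004,-0.001,0.001],
    [0,0.011,0.28,-0.004,-0.001,0.001],
    [0,0.011,0.33,-0.004,-0.001,0.001],
    [0,0.011,0.33,-0.004,-0.001,0.001],
    [0,0.011,0.33,-0.004,-0.001,0.001],
  ],
)

```text
time_s: 3.58
position: [0.5477, 0.2686, 0.0939]
tcp_rot: [[-0.252, 0.968, 0.006], [0.968, 0.252, 0.002], [0.001, 0.006, -1.0]]
force: [-0.2, -0.3, -0.0]
opening: 0.552
```

```bash
python3 -c "
from h import *
goal([.5452,.2681,.091],104.6)
s=bot.capture('side');t=bot.capture('top')
c=lambda im,x,y,w,h,k:cv2.resize(im[y:y+h,x:x+w],None,fx=k,fy=k,interpolation=cv2.INTER_CUBIC)
cv2.imwrite('pics/a2.png',c(s,180,190,130,130,4));"
```

```text
t 3.575 p [0.5477 0.2686 0.0939] xang 104.61 tilt [0.0056 0.0021] F [-0.21 -0.33 -0.04] M [-0.01 -0.14 -0.01] op 0.552
shift [ 0.0009 -0.0129  0.0143] turn [ 0.0038 -0.0004  0.0001] rotdeg [ 0.34 -0.04  0.01]
```

View pics/a2.png

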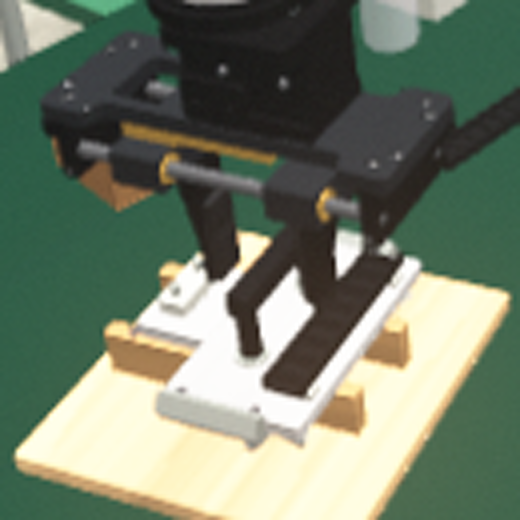

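```bash
python3 -c "
from h import *
goal([.5452,.2681,.091],104.6)"
```

```text
t 3.675 p [0.5477 0.2686 0.094 ] xang 104.62 tilt [0.0058 0.0022] F [-0.36  0.74  0.01] M [ 0.03 -0.15  0.01] op 0.549
shift [ 0.0007 -0.0129  0.0149] turn [ 0.0039 -0.0004  0.0002] rotdeg [ 0.35 -0.04  0.02]
```

>>> carry_out(
  targets=[
    [0,-0.0065,0.007,0.002,0,0],
    [0,-0.013,0.014,0.004,0,0],
    [0,-0.013,0.014,0.004,0,0],
  ],
)

```text
time_s: 4.05
position: [0.545, 0.2679, 0.0911]
tcp_rot: [[-0.252, 0.968, -0.001], [0.968, 0.252, 0.0], [0.001, -0.001, -1.0]]
force: [0.5, 0.5, -0.0]
opening: 0.55
```

```bash
python3 -c "
from h import *
goal([.5452,.2681,.091],104.6)"
```

```text
t 4.05 p [0.545  0.2679 0.0911] xang 104.62 tilt [-0.0007  0.0004] F [ 0.52  0.5  -0.05] M [-0.04 -0.18 -0.01] op 0.55
shift [0.0007 0.0012 0.0003] turn [-0.0004 -0.0004  0.0002] rotdeg [-0.03 -0.03  0.02]
```

>>> carry_out(
  targets=[
    [0,0,0,0,0,0],
    [0,0,0,0,0,0],
    [0,0,0,0,0,0],
    [0,0,0,0,0,0],
    [0,0,0,0,0,0],
    [0,0,0,0,0,0],
  ],
  jaw=-1,
)

```text
time_s: 4.8
position: [0.5453, 0.268, 0.0911]
tcp_rot: [[-0.252, 0.968, -0.0], [0.968, 0.252, 0.001], [0.001, 0.0, -1.0]]
force: [1.2, 0.1, 0.0]
opening: 0.161
```

```bash
python3 -c "
from h import *
goal([.5452,.2681,.18],104.6)"
```

```text
t 4.8 p [0.5453 0.268  0.0911] xang 104.62 tilt [-0.0001  0.0006] F [1.21 0.07 0.  ] M [ 0.   -0.27 -0.01] op 0.161
shift [ 1.000e-03 -2.000e-04 -4.443e-01] turn [ 0.0001 -0.0004  0.0002] rotdeg [ 0.01 -0.04  0.02]
```

>>> carry_out(
  targets=[
    [0,0,-0.03,0,0,0],
    [0,0,-0.08,0,0,0],
    [0,0,-0.18,0,0,0],
    [0,0,-0.3,0,0,0],
    [0,0,-0.42,0,0,0],
    [0,0,-0.54,0,0,0],
    [0,0,-0.6,0,0,0],
    [0,0,-0.6,0,0,0],
    [0,0,-0.6,0,0,0],
  ],
)

```text
time_s: 5.92
position: [0.5444, 0.2676, 0.2101]
tcp_rot: [[-0.252, 0.968, -0.002], [0.968, 0.252, -0.0], [0.001, -0.002, -1.0]]
force: [-1.2, -1.2, -2.7]
opening: 0.16
```

```bash
python3 -c "
from h import *
goal([.5452,0,.215],89.3)
s=bot.capture('side')
c=lambda im,x,y,w,h,k:cv2.resize(im[y:y+h,x:x+w],None,fx=k,fy=k,interpolation=cv2.INTER_CUBIC)
cv2.imwrite('pics/a3.png',c(s,150,130,180,150,4));"
```

```text
t 5.925 p [0.5444 0.2676 0.2101] xang 104.62 tilt [-0.0023 -0.    ] F [-1.23 -1.15 -2.72] M [-0.01 -0.1   0.03] op 0.16
shift [-1.2959 -0.334  -0.0244] turn [-0.0015 -0.0002  0.1702] rotdeg [-1.300e-01 -1.000e-02  1.532e+01]
```

View pics/a3.png

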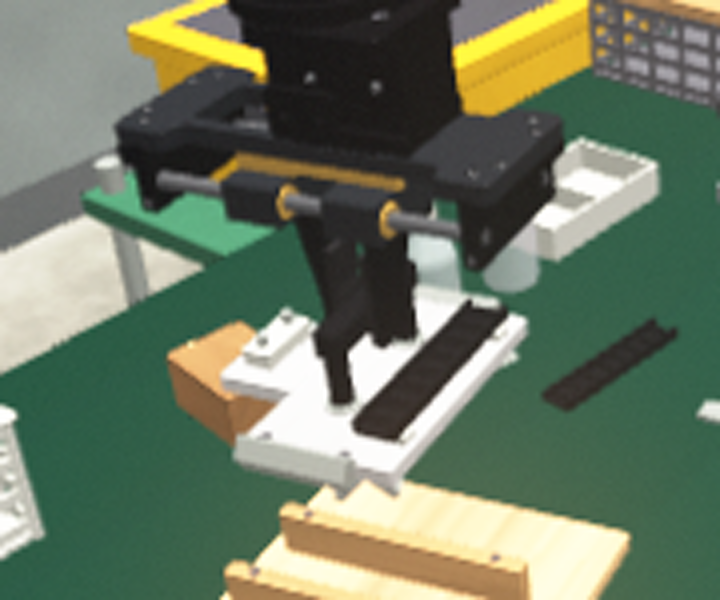

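>>> carry_out(
  targets=[
    [-0.12,-0.03,0,0,0,0.02],
    [-0.32,-0.08,-0.01,0,0,0.06],
    [-0.55,-0.14,-0.02,0,0,0.11],
    [-0.8,-0.2,-0.02,0,0,0.15],
    [-1,-0.25,-0.02,0,0,0.17],
  ],
)

```text
time_s: 6.6
position: [0.546, 0.0597, 0.213]
tcp_rot: [[0.014, 1.0, -0.004], [1.0, -0.014, -0.0], [-0.0, -0.004, -1.0]]
force: [0.6, -0.1, -3.7]
opening: 0.16
```

```bash
python3 -c "
from h import *
goal([.567,-.2715,.215],89.3)"
```

```text
t 6.6 p [0.546  0.0597 0.213 ] xang 89.21 tilt [-0.0042 -0.0002] F [ 0.56 -0.08 -3.69] M [-0.03 -0.18 -0.01] op 0.16
shift [-1.6542  0.1275 -0.0099] turn [-0.0027  0.0002 -0.001 ] rotdeg [-0.24  0.02 -0.09]
```

>>> carry_out(
  targets=[
    [-0.25,0.02,-0.01,0,0,0],
    [-0.5,0.05,-0.01,0,0,0],
    [-0.75,0.09,-0.01,-0.003,0,0],
    [-1,0.12,-0.01,-0.003,0,0],
  ],
)

```text
time_s: 7.1
position: [0.5669, -0.1421, 0.2139]
tcp_rot: [[0.014, 1.0, -0.001], [1.0, -0.014, 0.001], [0.001, -0.001, -1.0]]
force: [0.7, -1.0, -3.9]
opening: 0.161
```

```bash
python3 -c "
from h import *
goal([.567,-.2715,.215],89.3)"
```

```text
t 7.1 p [ 0.5669 -0.1421  0.2139] xang 89.20 tilt [-0.0011  0.0007] F [ 0.66 -0.97 -3.94] M [-0.06 -0.14  0.01] op 0.161
shift [-0.6468  0.0095 -0.0059] turn [-0.0007 -0.0004 -0.0011] rotdeg [-0.06 -0.04 -0.1 ]
```

>>> carry_out(
  targets=[
    [-0.15,0.002,0,0,0,0],
    [-0.35,0.005,0,0,0,0],
    [-0.52,0.008,0,0,0,0],
    [-0.645,0.01,0.04,0,0,0],
    [-0.645,0.01,0.12,0,0,0],
    [-0.645,0.01,0.2,0,0,0],
    [-0.645,0.01,0.26,0,0,0],
    [-0.645,0.01,0.295,0,0,0],
    [-0.645,0.01,0.295,0,0,0],
    [-0.645,0.01,0.295,0,0,0],
  ],
)

```text
time_s: 8.35
position: [0.5676, -0.2712, 0.1554]
tcp_rot: [[0.014, 1.0, 0.0], [1.0, -0.014, -0.0], [-0.0, 0.0, -1.0]]
force: [0.2, -0.3, -3.2]
opening: 0.161
```

```bash
python3 -c "
from h import *
goal([.567,-.2715,.155],89.3)
s=bot.capture('side');t=bot.capture('top');cv2.imwrite('pics/s4.png',s);cv2.imwrite('pics/t4.png',t)
c=lambda im,x,y,w,h,k:cv2.resize(im[y:y+h,x:x+w],None,fx=k,fy=k,interpolation=cv2.INTER_CUBIC)
cv2.imwrite('pics/a4.png',c(s,310,90,120,110,6));cv2.imwrite('pics/b4.png',c(t,345,120,110,110,6))"
```

```text
t 8.35 p [ 0.5676 -0.2712  0.1554] xang 89.22 tilt [ 0.     -0.0001] F [ 0.23 -0.31 -3.18] M [-0.02 -0.1  -0.  ] op 0.161
shift [-0.0016 -0.0028  0.002 ] turn [ 0.      0.0001 -0.0009] rotdeg [ 0.    0.01 -0.08]
```

View pics/a4.png

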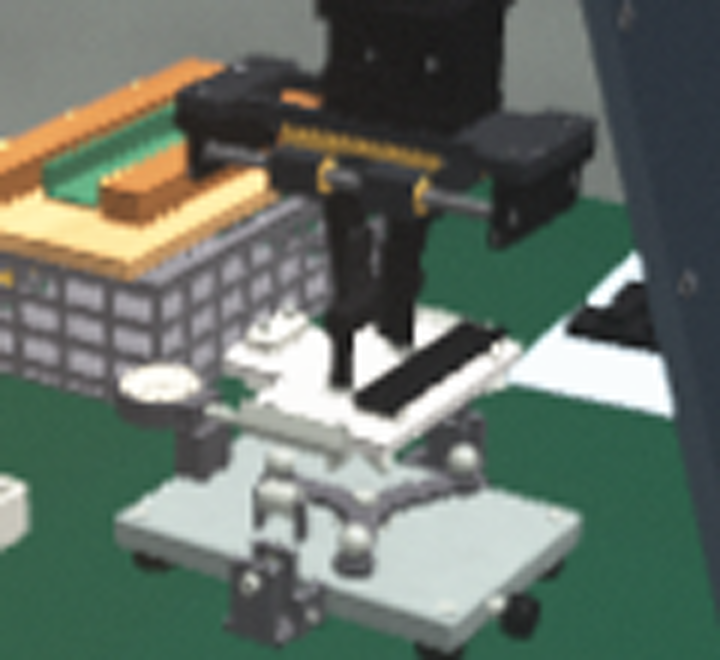

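View pics/b4.png

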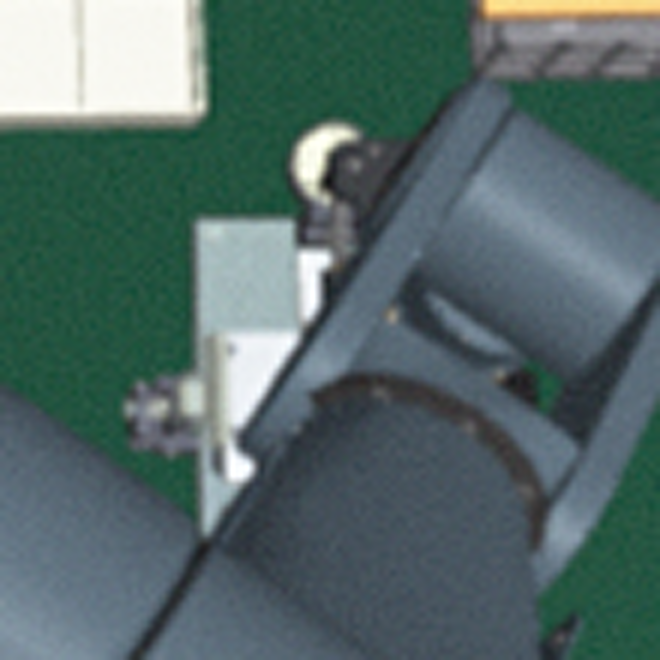

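Run:
```python
from h import *
t=cv2.imread("pics/t4.png")
f=lambda x,y:((x+.5)/6-.5+345,(y+.5)/6-.5+120)
z=.1144
for k,(a,b) in {"frL":((238,330),(290,330)),"noseL":((298,262),(298,315)),"noseF":((303,250),(322,250))}.items():
    e=edge(t,f(*a),f(*b),2.5);p=plane("top",e,z);print(k,len(e),p.mean(0),e.mean(0),np.degrees(np.arctan2(*line(p)[2][::-1]))%180)
y0=int(120+290/6)
print(t[165:173,390:400,2]); print(t[168:182,385,2].tolist(), t[165,388:400].tolist())
```

```text
frL 40 [ 0.59710056 -0.22429404] [388.58333333 174.77333333] 89.8063872430759
noseL 37 [ 0.62001563 -0.24378271] [394.59054054 167.44421113] 0.05847397478450489
noseF 40 [ 0.63995526 -0.25101507] [396.66666667 161.13      ] 87.43673049073594
[[165 168 162 162 180 238 243 234 152  83]
 [167 162 163 158 176 233 246 239 136  37]
 [167 162 165 161 169 221 243 238 139  41]
 [162 165 160 157 166 217 246 242 139  44]
 [164 163 161 155 167 220 246 243 138  38]
 [163 165 164 158 166 214 245 238 131  51]
 [161 162 161 157 165 212 242 204 100  38]
 [165 162 163 159 161 206 221 143  59  42]]
[163, 161, 159, 162, 169, 162, 170, 205, 235, 239, 237, 235, 237, 234] [[185, 184, 160], [187, 186, 166], [188, 185, 165], [191, 187, 168], [186, 186, 162], [182, 178, 162], [192, 191, 180], [241, 239, 238], [248, 244, 243], [243, 240, 234], [161, 156, 152], [85, 84, 83]]
```

Run:
```python
from h import *
s=cv2.imread("pics/s4.png")
k=8;x0,y0=340,135
o=cv2.resize(s[y0:y0+65,x0:x0+70],None,fx=k,fy=k,interpolation=cv2.INTER_CUBIC)
a=np.radians(-.75);u=np.array([np.cos(a),np.sin(a),0]);v=np.array([-u[1],u[0],0]);w=np.array([0,0,1.])
def d(c,pts,col):
    P=[np.array(c)+p[0]*u/1e3+p[1]*v/1e3+p[2]*w/1e3 for p in pts]
    for q in proj("side",P): cv2.circle(o,tuple(int(round((q[i]-(x0,y0)[i]+.5)*k)) for i in(0,1)),2,col,-1)
c=(.567,-.2713,.1554-.0051-.046)
d(c,[(x,68,10) for x in range(-48,31,6)]+[(-48,y,10) for y in range(-68,69,6)]+[(72,y,10) for y in range(-28,29,8)]+[(-48,y,0) for y in range(-68,69,6)],(0,0,255))
g=(.567,-.2713,0)
d(g,[(-90,y,30) for y in range(-69,70,6)]+[(x,69,30) for x in range(-90,111,8)],(255,0,0))
cv2.imwrite("pics/o4.png",o)
```

```text
(no output)
```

View pics/o4.png

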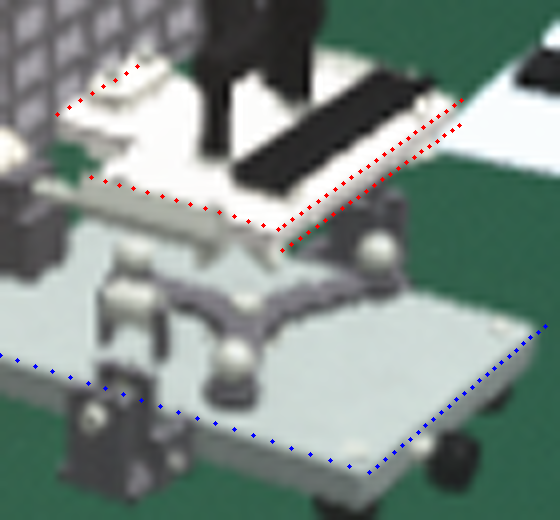

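>>> carry_out(
  targets=[
    [-0.001,-0.002,0.03,0,0,0],
    [-0.001,-0.002,0.06,0,0,-0.0005],
    [-0.001,-0.002,0.08,0,0,-0.0005],
    [-0.001,-0.002,0.09,0,0,-0.0005],
    [-0.001,-0.002,0.09,0,0,-0.0005],
  ],
)

```text
time_s: 9.07
position: [0.567, -0.2715, 0.1373]
tcp_rot: [[0.013, 1.0, -0.0], [1.0, -0.013, 0.0], [0.0, -0.0, -1.0]]
force: [-0.1, -1.0, -4.0]
opening: 0.159
```

```bash
python3 -c "
from h import *
goal([.567,-.2713,.131],89.25)"
```

```text
t 9.075 p [ 0.567  -0.2715  0.1373] xang 89.25 tilt [-0.0002  0.    ] F [-0.07 -0.99 -3.98] M [-0.05 -0.05 -0.  ] op 0.159
shift [ 0.001  -0.      0.0314] turn [-0.0001 -0.     -0.    ] rotdeg [-0.01 -0.   -0.  ]
```

Now into the catches.

>>> carry_out(
  targets=[
    [0.001,0,0.01,0,0,0],
    [0.001,0,0.02,0,0,0],
    [0.001,0,0.03,0,0,0],
    [0.001,0,0.035,0,0,0],
    [0.001,0,0.035,0,0,0],
  ],
)

```text
time_s: 9.7
position: [0.568, -0.2719, 0.1317]
tcp_rot: [[0.013, 1.0, 0.002], [1.0, -0.013, -0.002], [-0.002, 0.002, -1.0]]
force: [-0.1, 0.7, 4.7]
opening: 0.161
```

```bash
python3 -c "
from h import *
goal([.567,-.2713,.126],89.25)"
```

```text
t 9.7 p [ 0.568  -0.2719  0.1317] xang 89.25 tilt [ 0.0024 -0.0018] F [-0.06  0.7   4.69] M [ 0.11 -0.    0.01] op 0.161
shift [ 0.0032 -0.005   0.0286] turn [0.0016 0.0012 0.    ] rotdeg [0.14 0.1  0.  ]
```

>>> carry_out(
  targets=[
    [0.003,-0.005,0.01,0.0015,0.001,0],
    [0.003,-0.005,0.02,0.0015,0.001,0],
    [0.003,-0.005,0.028,0.0015,0.001,0],
    [0.003,-0.005,0.028,0.0015,0.001,0],
  ],
)

```text
time_s: 10.2
position: [0.5684, -0.2721, 0.1278]
tcp_rot: [[0.013, 1.0, 0.004], [1.0, -0.013, -0.003], [-0.002, 0.004, -1.0]]
force: [0.1, 1.1, 6.5]
opening: 0.159
```

```bash
python3 -c "
from h import *
goal([.567,-.2713,.122],89.25)"
```

```text
t 10.2 p [ 0.5684 -0.2721  0.1278] xang 89.25 tilt [ 0.0037 -0.0025] F [0.14 1.08 6.51] M [ 0.05 -0.17 -0.01] op 0.159
shift [ 0.0042 -0.0071  0.0288] turn [ 0.0024  0.0016 -0.    ] rotdeg [ 0.22  0.14 -0.  ]
```

>>> carry_out(
  targets=[
    [0.004,-0.007,0.01,0.0024,0.0016,0],
    [0.004,-0.007,0.018,0.0024,0.0016,0],
    [0.004,-0.007,0.025,0.0024,0.0016,0],
    [0.004,-0.007,0.025,0.0024,0.0016,0],
  ],
)

```text
time_s: 10.7
position: [0.5686, -0.2722, 0.1245]
tcp_rot: [[0.013, 1.0, 0.004], [1.0, -0.013, -0.003], [-0.003, 0.004, -1.0]]
force: [0.2, 1.1, 6.1]
opening: 0.153
```

```bash
python3 -c "
from h import *
goal([.567,-.2713,.120],89.25)"
```

```text
t 10.7 p [ 0.5686 -0.2722  0.1245] xang 89.25 tilt [ 0.0042 -0.0026] F [0.18 1.07 6.08] M [ 0.01 -0.18  0.03] op 0.153
shift [ 0.0045 -0.0083  0.0227] turn [ 0.0027  0.0016 -0.    ] rotdeg [ 0.24  0.14 -0.  ]
```

>>> carry_out(
  targets=[
    [0.004,-0.008,0.008,0.0027,0.0016,0],
    [0.004,-0.008,0.016,0.0027,0.0016,0],
    [0.004,-0.008,0.022,0.0027,0.0016,0],
    [0.004,-0.008,0.022,0.0027,0.0016,0],
  ],
)

```text
time_s: 11.2
position: [0.5668, -0.2712, 0.1192]
tcp_rot: [[0.013, 1.0, -0.001], [1.0, -0.013, 0.001], [0.001, -0.001, -1.0]]
force: [1.3, -0.1, -5.0]
opening: 0.159
```

```bash
python3 -c "
from h import *
goal([.567,-.2713,.120],89.25)
s=bot.capture('side')
c=lambda im,x,y,w,h,k:cv2.resize(im[y:y+h,x:x+w],None,fx=k,fy=k,interpolation=cv2.INTER_CUBIC)
cv2.imwrite('pics/a5.png',c(s,320,100,100,105,7))"
```

```text
t 11.2 p [ 0.5668 -0.2712  0.1192] xang 89.24 tilt [-0.0007  0.0006] F [ 1.3  -0.14 -4.95] M [-0.08 -0.36 -0.03] op 0.159
shift [-0.0007  0.0011 -0.0041] turn [-0.0005 -0.0004 -0.0001] rotdeg [-0.04 -0.04 -0.01]
```

View pics/a5.png

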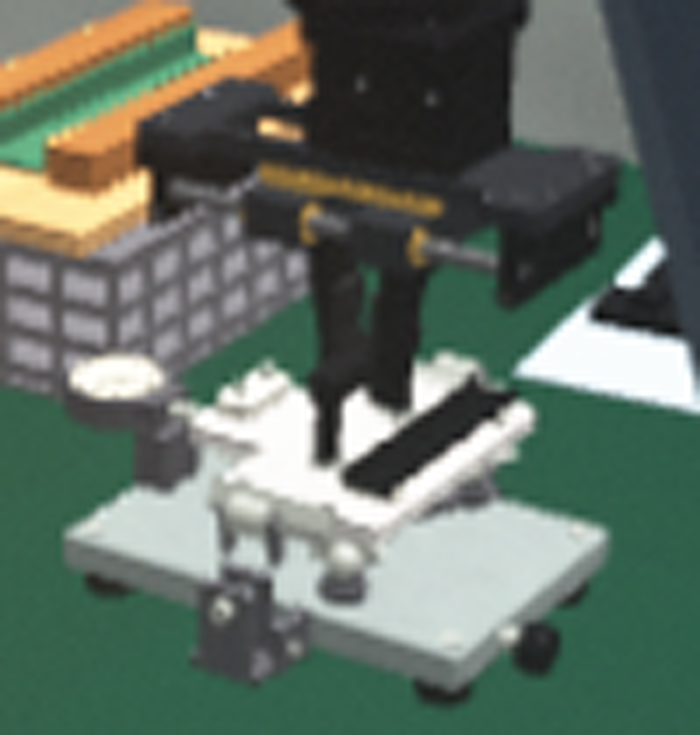

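>>> carry_out(
  targets=[
    [-0.0005,0.001,0.002,0,0,0],
    [-0.0005,0.001,0.004,0,0,0],
    [-0.0005,0.001,0.004,0,0,0],
  ],
)

```text
time_s: 11.62
position: [0.5658, -0.2707, 0.1167]
tcp_rot: [[0.013, 1.0, -0.004], [1.0, -0.013, 0.002], [0.002, -0.004, -1.0]]
force: [0.8, 0.0, -12.3]
opening: 0.158
```

```bash
python3 -c "
from h import *
goal([.567,-.2713,.117],89.25)"
```

```text
t 11.625 p [ 0.5658 -0.2707  0.1167] xang 89.25 tilt [-0.0039  0.0025] F [ 8.000e-01  1.000e-02 -1.227e+01] M [-0.17 -0.17 -0.06] op 0.158
shift [-0.0029  0.0061 -0.0013] turn [-0.0025 -0.0015 -0.    ] rotdeg [-0.23 -0.14 -0.  ]
```

>>> carry_out(
  targets=[
    [-0.003,0.006,-0.006,-0.0025,-0.0015,0],
    [-0.005,0.012,-0.006,-0.005,-0.003,0],
    [-0.005,0.012,-0.006,-0.005,-0.003,0],
  ],
)

```text
time_s: 12.0
position: [0.5668, -0.271, 0.117]
tcp_rot: [[0.013, 1.0, 0.001], [1.0, -0.013, -0.0], [-0.0, 0.001, -1.0]]
force: [-3.0, -0.7, -12.2]
opening: 0.16
```

```bash
python3 -c "
from h import *
goal([.567,-.2713,.116],89.25)"
```

```text
t 12.0 p [ 0.5668 -0.271   0.117 ] xang 89.25 tilt [ 0.0006 -0.0004] F [ -3.04  -0.73 -12.22] M [ 0.01  0.39 -0.03] op 0.16
shift [-0.0017  0.0012  0.0049] turn [0.0004 0.0002 0.    ] rotdeg [0.03 0.02 0.  ]
```

>>> carry_out(
  targets=[
    [-0.003,0.006,-0.007,-0.0025,-0.0015,0],
    [-0.003,0.006,-0.005,-0.0025,-0.0015,0],
    [-0.003,0.006,-0.005,-0.0025,-0.0015,0],
  ],
)

```text
time_s: 12.38
position: [0.5678, -0.2714, 0.118]
tcp_rot: [[0.013, 1.0, 0.004], [1.0, -0.013, -0.002], [-0.002, 0.004, -1.0]]
force: [-2.4, 0.8, -11.4]
opening: 0.161
```

```bash
python3 -c "
from h import *
goal([.567,-.2713,.116],89.25)"
```

```text
t 12.375 p [ 0.5678 -0.2714  0.118 ] xang 89.25 tilt [ 0.004  -0.0024] F [ -2.41   0.83 -11.36] M [ 0.14  0.41 -0.08] op 0.161
shift [ 0.0003 -0.0038  0.0102] turn [0.0026 0.0015 0.    ] rotdeg [0.23 0.14 0.  ]
```

>>> carry_out(
  targets=[
    [0,-0.003,0.003,0.0025,0.0015,0],
    [0,-0.004,0.006,0.0025,0.0015,0],
    [0,-0.004,0.007,0.0025,0.0015,0],
    [0,-0.004,0.007,0.0025,0.0015,0],
    [0,-0.004,0.007,0.0025,0.0015,0],
  ],
)

```text
time_s: 13.0
position: [0.5678, -0.2717, 0.1171]
tcp_rot: [[0.013, 1.0, 0.002], [1.0, -0.013, -0.001], [-0.001, 0.002, -1.0]]
force: [1.1, 1.1, -8.0]
opening: 0.158
```

```bash
python3 -c "
from h import *
goal([.567,-.2713,.116],89.25)"
```

```text
t 13.0 p [ 0.5678 -0.2717  0.1171] xang 89.24 tilt [ 0.0023 -0.001 ] F [ 1.12  1.12 -8.01] M [ 0.17 -0.24 -0.01] op 0.158
shift [ 0.002  -0.0042  0.0054] turn [ 0.0015  0.0006 -0.0001] rotdeg [ 0.13  0.05 -0.01]
```

```bash
python3 -c "
from h import *
for i in range(4):
  s=bot.capture('side'); goal([.567,-.2713,.116],89.25)
c=lambda im,x,y,w,h,k:cv2.resize(im[y:y+h,x:x+w],None,fx=k,fy=k,interpolation=cv2.INTER_CUBIC)
cv2.imwrite('pics/a6.png',c(s,340,145,60,45,13))"
```

```text
t 13.05 p [ 0.5678 -0.2717  0.117 ] xang 89.24 tilt [ 0.002  -0.0008] F [ 1.21  0.21 -7.3 ] M [ 0.14 -0.33  0.02] op 0.157
shift [ 0.0018 -0.0038  0.0049] turn [ 0.0013  0.0005 -0.0001] rotdeg [ 0.12  0.05 -0.01]
t 13.1 p [ 0.5677 -0.2716  0.1168] xang 89.24 tilt [ 0.0018 -0.0007] F [ 1.02  0.92 -8.62] M [ 0.14 -0.35  0.02] op 0.155
shift [ 0.0016 -0.0034  0.0041] turn [ 0.0011  0.0004 -0.0001] rotdeg [ 0.1   0.04 -0.01]
t 13.15 p [ 0.5676 -0.2716  0.1168] xang 89.24 tilt [ 0.0016 -0.0007] F [ 2.13  0.66 -8.51] M [ 0.08 -0.31  0.03] op 0.156
shift [ 0.0015 -0.003   0.004 ] turn [ 0.001   0.0004 -0.0001] rotdeg [ 0.09  0.04 -0.01]
t 13.2 p [ 0.5675 -0.2716  0.1167] xang 89.25 tilt [ 0.0014 -0.0006] F [ 1.38  0.36 -8.91] M [ 0.12 -0.35 -0.03] op 0.159
shift [ 0.0013 -0.0027  0.0036] turn [ 0.0009  0.0004 -0.    ] rotdeg [ 0.08  0.03 -0.  ]
```

View pics/a6.png

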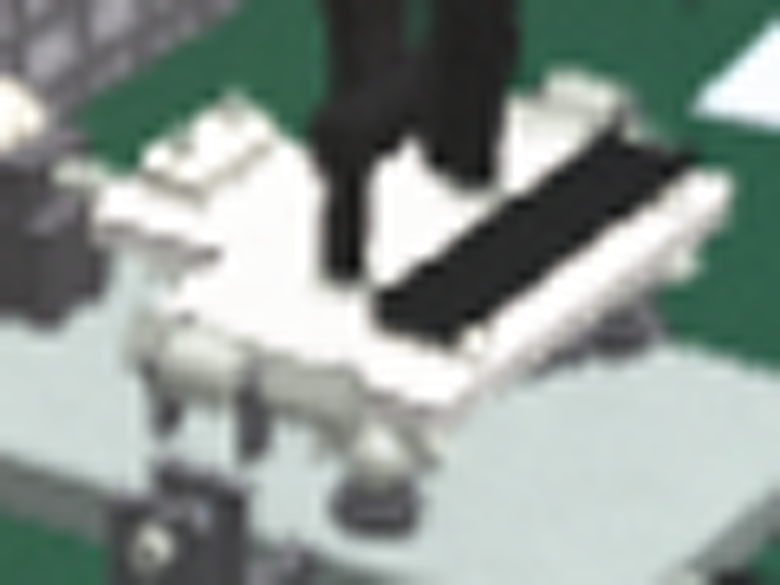

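>>> carry_out(
  targets=[
    [0.001,-0.002,0.002,0.001,0,0],
    [0.001,-0.002,0.004,0.001,0,0],
    [0.001,-0.002,0.004,0.001,0,0],
    [0.001,-0.002,0.004,0.001,0,0],
    [0.001,-0.002,0.004,0.001,0,0],
    [0.001,-0.002,0.004,0.001,0,0],
  ],
)

```text
time_s: 13.95
position: [0.567, -0.2713, 0.1157]
tcp_rot: [[0.013, 1.0, -0.001], [1.0, -0.013, -0.0], [-0.0, -0.0, -1.0]]
force: [1.0, 0.7, -9.4]
opening: 0.16
```

```bash
python3 -c "
from h import *
goal([.567,-.2713,.115],89.25)"
```

```text
t 13.95 p [ 0.567  -0.2713  0.1157] xang 89.24 tilt [-0.0005 -0.0004] F [ 1.01  0.67 -9.38] M [ 0.01 -0.19  0.03] op 0.16
shift [0.0001 0.     0.0036] turn [-0.0003  0.0002 -0.0001] rotdeg [-0.03  0.02 -0.01]
```

>>> carry_out(
  targets=[
    [0,0,0.002,0,0,0],
    [0,0,0.004,0,0,0],
    [0,0,0.004,0,0,0],
    [0,0,0.004,0,0,0],
    [0,0,0.004,0,0,0],
  ],
)

```text
time_s: 14.58
position: [0.5669, -0.2713, 0.1149]
tcp_rot: [[0.013, 1.0, -0.001], [1.0, -0.013, -0.0], [-0.0, -0.001, -1.0]]
force: [-0.5, 0.1, -8.4]
opening: 0.157
```

```bash
python3 -c "
from h import *
goal([.567,-.2713,.114],89.25)"
```

```text
t 14.575 p [ 0.5669 -0.2713  0.1149] xang 89.25 tilt [-0.0007 -0.0003] F [-0.53  0.08 -8.42] M [ 0.01 -0.06  0.02] op 0.157
shift [0.     0.0004 0.0047] turn [-0.0004  0.0002 -0.    ] rotdeg [-0.04  0.02 -0.  ]
```

>>> carry_out(
  targets=[
    [0,0,0.002,0,0,0],
    [0,0,0.004,0,0,0],
    [0,0,0.004,0,0,0],
    [0,0,0.004,0,0,0],
    [0,0,0.004,0,0,0],
  ],
)

```text
time_s: 15.2
position: [0.5669, -0.2713, 0.1141]
tcp_rot: [[0.013, 1.0, -0.001], [1.0, -0.013, -0.0], [-0.0, -0.001, -1.0]]
force: [-0.1, -0.2, -7.4]
opening: 0.162
```

```bash
python3 -c "
from h import *
goal([.567,-.2713,.113],89.25)"
```

```text
t 15.2 p [ 0.5669 -0.2713  0.1141] xang 89.25 tilt [-0.0007 -0.0003] F [-0.1  -0.22 -7.35] M [ 0.02 -0.08  0.01] op 0.162
shift [-0.0001  0.0005  0.0055] turn [-0.0004  0.0002 -0.    ] rotdeg [-0.04  0.02 -0.  ]
```

```bash
python3 -c "
from h import *
s=bot.capture('side');cv2.imwrite('pics/s7.png',s)
c=lambda im,x,y,w,h,k:cv2.resize(im[y:y+h,x:x+w],None,fx=k,fy=k,interpolation=cv2.INTER_CUBIC)
n=c(s,340,145,60,45,13).astype(np.float32).mean(2);o=cv2.imread('pics/a6.png').astype(np.float32).mean(2)
cv2.imwrite('pics/a7.png',n)
A=proj('side',[[.545,-.25,.11],[.545,-.25,.1074]]);print('expect',A[1]-A[0])
def sh(x0,y0,x1,y1):
  a=o[y0:y1,x0:x1];b=n[y0:y1,x0:x1];a=cv2.Laplacian(cv2.GaussianBlur(a,(0,0),5),5)*0+a
  w=cv2.createHanningWindow((x1-x0,y1-y0),cv2.CV_32F);return np.array(cv2.phaseCorrelate(a,b,w)[0])/13
for nm,r in dict(louvre=(340,110,730,380),left=(90,100,330,320),plate=(90,90,740,420),catch=(100,440,260,585),ball=(310,470,450,560)).items(): print(nm,sh(*r))
"
```

```text
expect [-0.03642207  0.81294741]
louvre [8.44938613e-04 9.90322524e-01]
left [0.00928243 1.02712379]
plate [0.03747123 0.98978413]
catch [-0.00851555 -0.00281251]
ball [-0.00057948 -0.00608559][ WARN:0@1.212] global loadsave.cpp:1063 imwrite_ Unsupported depth image for selected encoder is fallbacked to CV_8U.
```

>>> carry_out(
  targets=[
    [0,0,0.002,0,0,0],
    [0,0,0.004,0,0,0],
    [0,0,0.004,0,0,0],
    [0,0,0.004,0,0,0],
    [0,0,0.004,0,0,0],
  ],
)

```text
time_s: 15.88
position: [0.5669, -0.2713, 0.1133]
tcp_rot: [[0.013, 1.0, -0.001], [1.0, -0.013, -0.0], [-0.0, -0.001, -1.0]]
force: [-0.3, 0.8, -8.0]
opening: 0.158
```

```bash
python3 -c "
from h import *
goal([.567,-.2713,.113],89.25)"
```

```text
t 15.875 p [ 0.5669 -0.2713  0.1133] xang 89.24 tilt [-0.0006 -0.0003] F [-0.32  0.79 -8.05] M [ 0.03 -0.19 -0.  ] op 0.158
shift [0.0001 0.0003 0.0015] turn [-0.0004  0.0002 -0.0001] rotdeg [-0.03  0.02 -0.01]
```

>>> carry_out(
  targets=[
    [0,0,0.002,0,0,0],
    [0,0,0.004,0,0,0],
    [0,0,0.004,0,0,0],
    [0,0,0.004,0,0,0],
    [0,0,0.004,0,0,0],
  ],
)

```text
time_s: 16.5
position: [0.5673, -0.2714, 0.1128]
tcp_rot: [[0.013, 1.0, 0.0], [1.0, -0.013, -0.001], [-0.001, 0.0, -1.0]]
force: [1.9, 0.4, -5.3]
opening: 0.155
```

```bash
python3 -c "
from h import *
goal([.567,-.2713,.112],89.25)"
```

```text
t 16.5 p [ 0.5673 -0.2714  0.1128] xang 89.24 tilt [ 0.0002 -0.0007] F [ 1.93  0.36 -5.28] M [ 0.18 -0.29  0.01] op 0.155
shift [ 0.0007 -0.0013  0.0039] turn [ 0.0001  0.0004 -0.0001] rotdeg [ 0.01  0.04 -0.01]
```

>>> carry_out(
  targets=[
    [0,0,0.001,0,0,0],
    [0,0,0.002,0,0,0],
    [0,0,0.002,0,0,0],
    [0,0,0.002,0,0,0],
    [0,0,0.002,0,0,0],
    [0,0,0.002,0,0,0],
  ],
)

```text
time_s: 17.25
position: [0.5675, -0.2715, 0.1125]
tcp_rot: [[0.013, 1.0, 0.001], [1.0, -0.013, -0.001], [-0.001, 0.001, -1.0]]
force: [1.2, 0.7, -4.0]
opening: 0.16
```

```bash
python3 -c "
from h import *
goal([.567,-.2713,.112],89.25)"
```

```text
t 17.25 p [ 0.5675 -0.2715  0.1125] xang 89.24 tilt [ 0.0007 -0.0009] F [ 1.22  0.72 -4.03] M [ 0.17 -0.31  0.05] op 0.16
shift [ 0.0011 -0.0026  0.0024] turn [ 0.0005  0.0006 -0.0001] rotdeg [ 0.04  0.05 -0.01]
```

>>> carry_out(
  targets=[
    [0,0,0.001,0,0,0],
    [0,0,0.0025,0,0,0],
    [0,0,0.0025,0,0,0],
    [0,0,0.0025,0,0,0],
    [0,0,0.0025,0,0,0],
    [0,0,0.0025,0,0,0],
  ],
)

```text
time_s: 18.0
position: [0.5678, -0.2716, 0.1122]
tcp_rot: [[0.013, 1.0, 0.001], [1.0, -0.013, -0.001], [-0.001, 0.001, -1.0]]
force: [1.7, 0.4, -3.0]
opening: 0.159
```

```bash
python3 -c "
from h import *
goal([.567,-.2713,.112],89.25)"
```

```text
t 18.0 p [ 0.5678 -0.2716  0.1122] xang 89.23 tilt [ 0.0014 -0.0012] F [ 1.75  0.41 -3.01] M [ 0.19 -0.53 -0.06] op 0.159
shift [ 0.0016 -0.0039  0.0008] turn [ 0.0009  0.0008 -0.0002] rotdeg [ 0.08  0.07 -0.02]
```

>>> carry_out(
  targets=[
    [0,0.002,0,0,0,0],
    [0,0.003,0.001,0,0,0],
    [0,0.003,0.002,0,0,0],
    [0,0.003,0.002,0,0,0],
    [0,0.003,0.002,0,0,0],
    [0,0.003,0.002,0,0,0],
  ],
)

```text
time_s: 18.75
position: [0.5682, -0.2715, 0.1118]
tcp_rot: [[0.013, 1.0, 0.001], [1.0, -0.013, -0.001], [-0.001, 0.001, -1.0]]
force: [0.2, 1.4, -1.0]
opening: 0.157
```

```bash
python3 -c "
from h import *
goal([.567,-.2713,.112],89.25)
s=bot.capture('side');cv2.imwrite('pics/s8.png',s)
goal([.567,-.2713,.112],89.25)
c=lambda im,x,y,w,h,k:cv2.resize(im[y:y+h,x:x+w],None,fx=k,fy=k,interpolation=cv2.INTER_CUBIC)
cv2.imwrite('pics/a8.png',c(s,340,145,60,45,13))"
```

```text
t 18.75 p [ 0.5682 -0.2715  0.1118] xang 89.24 tilt [ 0.001 -0.001] F [ 0.16  1.37 -0.96] M [ 0.33 -0.11 -0.03] op 0.157
shift [ 0.0012 -0.006  -0.001 ] turn [ 0.0007  0.0007 -0.0001] rotdeg [ 0.06  0.06 -0.01]
t 18.8 p [ 0.5682 -0.2715  0.1118] xang 89.24 tilt [ 0.0011 -0.0011] F [-0.19  1.71 -0.96] M [ 0.25 -0.17 -0.03] op 0.159
shift [ 0.0011 -0.0062 -0.0008] turn [ 0.0007  0.0007 -0.0001] rotdeg [ 0.06  0.06 -0.01]
```

View pics/a8.png

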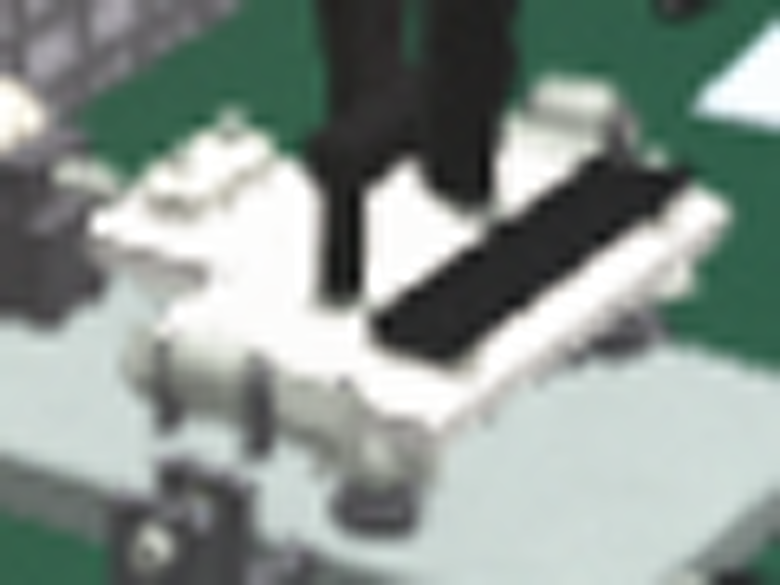

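>>> carry_out(
  targets=[
    [0.001,0.001,0,0,0,0],
    [0.002,0.001,0.001,0,0,0],
    [0.002,0.001,0.0015,0,0,0],
    [0.002,0.001,0.0015,0,0,0],
    [0.002,0.001,0.0015,0,0,0],
    [0.002,0.001,0.0015,0,0,0],
  ],
)

```text
time_s: 19.55
position: [0.5684, -0.2713, 0.1117]
tcp_rot: [[0.013, 1.0, 0.001], [1.0, -0.013, -0.001], [-0.001, 0.001, -1.0]]
force: [-1.1, 0.3, 0.0]
opening: 0.161
```

```bash
python3 -c "
from h import *
goal([.568,-.2713,.112],89.25)"
```

```text
t 19.55 p [ 0.5684 -0.2713  0.1117] xang 89.24 tilt [ 0.0011 -0.0013] F [-1.05  0.33  0.03] M [ 0.03  0.01 -0.03] op 0.161
shift [ 0.     -0.0019 -0.0016] turn [ 0.0007  0.0008 -0.0001] rotdeg [ 0.06  0.08 -0.01]
```

>>> carry_out(
  targets=[
    [0,-0.001,0.001,0,0,0],
    [0,-0.001,0.0015,0,0,0],
    [0,-0.001,0.0015,0,0,0],
    [0,-0.001,0.0015,0,0,0],
    [0,-0.001,0.0015,0,0,0],
  ],
)

```text
time_s: 20.18
position: [0.5684, -0.2713, 0.1116]
tcp_rot: [[0.013, 1.0, 0.002], [1.0, -0.013, -0.002], [-0.001, 0.002, -1.0]]
force: [-0.0, 2.0, 4.1]
opening: 0.157
```

```bash
python3 -c "
from h import *
goal([.568,-.2713,.112],89.25)
s=bot.capture('side');cv2.imwrite('pics/s9.png',s);t=bot.capture('top');cv2.imwrite('pics/t9.png',t)
goal([.568,-.2713,.112],89.25)
a=cv2.imread('pics/s8.png').mean(2).astype(np.float32);b=s.mean(2).astype(np.float32)
w=cv2.createHanningWindow((50,25),cv2.CV_32F);print(cv2.phaseCorrelate(a[152:177,347:397].copy(),b[152:177,347:397].copy(),w))
"
```

```text
t 20.175 p [ 0.5684 -0.2713  0.1116] xang 89.24 tilt [ 0.0015 -0.0015] F [-0.03  2.03  4.06] M [ 0.18 -0.03 -0.03] op 0.157
shift [ 0.    -0.002 -0.002] turn [ 0.001   0.0009 -0.0001] rotdeg [ 0.09  0.08 -0.01]
t 20.275 p [ 0.5684 -0.2713  0.1116] xang 89.24 tilt [ 0.0015 -0.0015] F [-0.67  0.07  3.49] M [ 0.23 -0.   -0.08] op 0.157
shift [ 0.    -0.002 -0.002] turn [ 0.001   0.0009 -0.0001] rotdeg [ 0.09  0.08 -0.01]
((-0.1157748245463246, 0.6927395371537148), 1.0177879592895507)
```

```bash
python3 -c "
import cv2,numpy as np
a=cv2.imread('pics/s8.png');b=cv2.imread('pics/s9.png')
c=lambda im,x,y,w,h,k:cv2.resize(im[y:y+h,x:x+w],None,fx=k,fy=k,interpolation=cv2.INTER_CUBIC)
cv2.imwrite('pics/cmp.png',np.hstack([c(a,342,140,57,55,7),c(b,342,140,57,55,7)]))"
```

```text
(no output)
```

View pics/cmp.png

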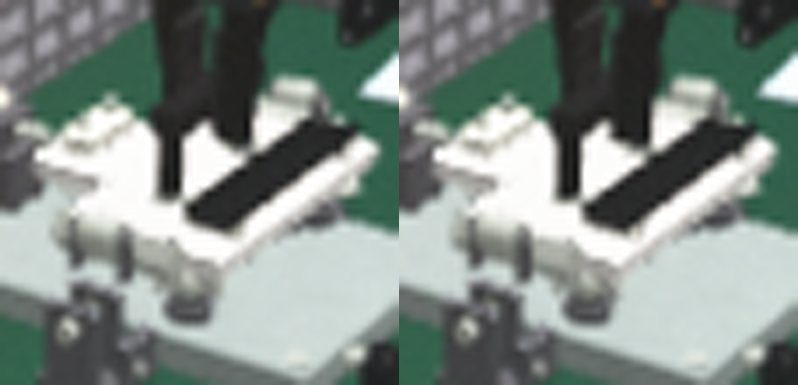

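>>> carry_out(
  targets=[
    [0,0,0,0,0,0],
    [0,0,0,0,0,0],
    [0,0,0,0,0,0],
    [0,0,0,0,0,0],
    [0,0,0,0,0,0],
  ],
  jaw=0.1,
)

```text
time_s: 20.9
position: [0.5684, -0.2713, 0.1115]
tcp_rot: [[0.013, 1.0, 0.001], [1.0, -0.013, -0.001], [-0.001, 0.001, -1.0]]
force: [-0.4, -0.8, -0.6]
opening: 0.54
```

```bash
python3 -c "
from h import *
goal([.568,-.2713,.19],89.25)"
```

```text
t 20.9 p [ 0.5684 -0.2713  0.1115] xang 89.24 tilt [ 0.0014 -0.0015] F [-0.43 -0.84 -0.63] M [-0.02 -0.04  0.01] op 0.54
shift [-0.0005 -0.0013 -0.3923] turn [ 0.0009  0.0009 -0.0001] rotdeg [ 0.08  0.08 -0.01]
```

Released with almost no movement. Lift straight up and away.

>>> carry_out(
  targets=[
    [0,0,-0.04,0,0,0],
    [0,0,-0.12,0,0,0],
    [0,0,-0.25,0,0,0],
    [0,0,-0.45,0,0,0],
    [0,0,-0.65,0,0,0],
    [0.1,-0.2,-0.8,0,0,0],
    [0.3,-0.4,-0.85,0,0,0],
    [0.5,-0.6,-0.85,0,0,0],
    [0.7,-0.6,-0.85,0,0,0],
    [0.95,-0.6,-0.85,0,0,0],
    [0.95,-0.6,-0.85,0,0,0],
  ],
)

```text
time_s: 22.28
position: [0.4499, -0.0767, 0.2824]
tcp_rot: [[0.009, 1.0, 0.003], [1.0, -0.009, -0.001], [-0.001, 0.003, -1.0]]
force: [-0.5, -0.6, 0.3]
opening: 0.549
```

Run:
```python
from h import *
s=bot.capture('side');t=bot.capture('top');cv2.imwrite('pics/s10.png',s);cv2.imwrite('pics/t10.png',t)
c=lambda im,x,y,w,h,k:cv2.resize(im[y:y+h,x:x+w],None,fx=k,fy=k,interpolation=cv2.INTER_CUBIC)
o=c(s,330,130,80,70,8)
a=np.radians(-.75);u=np.array([np.cos(a),np.sin(a),0]);v=np.array([-u[1],u[0],0]);w=np.array([0,0,1.])
cv2.imwrite('pics/o10.png',o);cv2.imwrite('pics/p10.png',c(t,355,130,90,100,6))
```

```text
(no output)
```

View pics/o10.png

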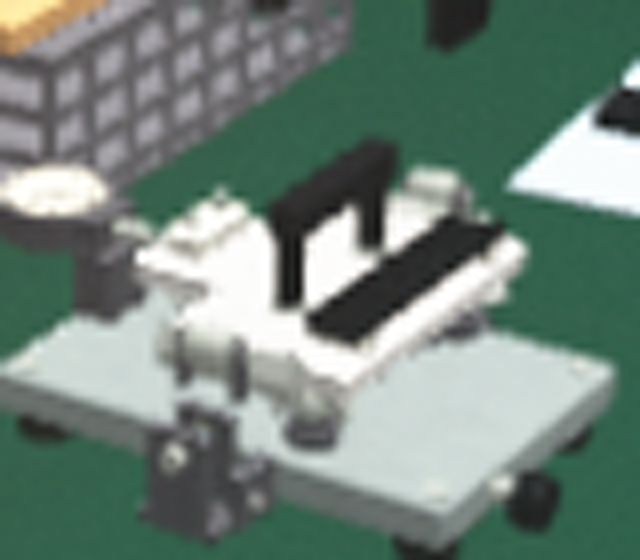

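View pics/p10.png

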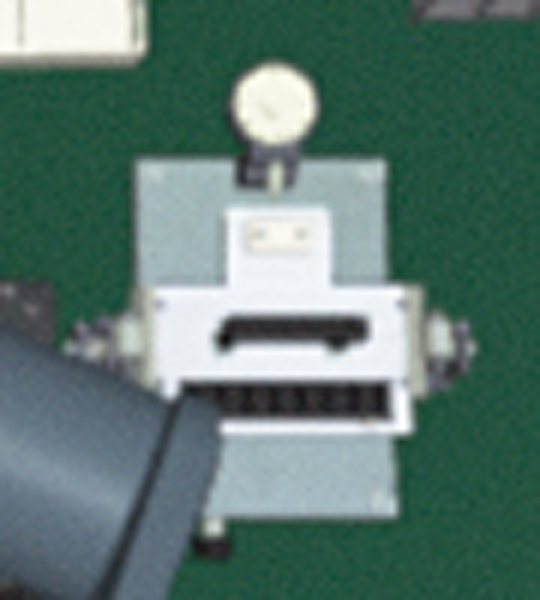

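View pics/t10.png

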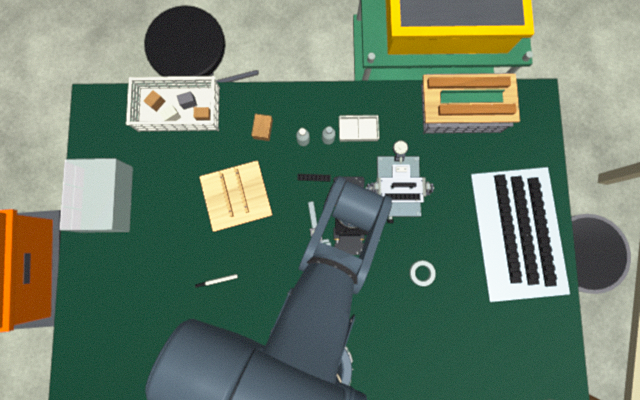

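Run:
```python
from h import *
a=cv2.imread('pics/s9.png').mean(2).astype(np.float32);b=cv2.imread('pics/s10.png').mean(2).astype(np.float32)
for r in[(165,180,366,390),(160,176,375,396)]:
    A=a[r[0]:r[1],r[2]:r[3]].copy();B=b[r[0]:r[1],r[2]:r[3]].copy();print(abs(A-B).mean(),cv2.phaseCorrelate(A,B,cv2.createHanningWindow(A.shape[::-1],cv2.CV_32F)))
t=cv2.imread('pics/t10.png');z=.0511+.1116-.1116+.0000+.0195
f=lambda x,y:((x+.5)/6-.5+355,(y+.5)/6-.5+130)
z=.1117-.0051-.036
for k,(p,q) in {"frL":((160,286),(220,286)),"frR":((335,286),(395,286)),"noseF":((230,208),(325,208)),"noseL":((226,215),(226,275)),"noseR":((330,215),(330,275))}.items():
    e=edge(t,f(*p),f(*q),2.5);P=plane("top",e,z);print(k,len(e),P.mean(0).round(4),np.degrees(np.arctan2(*line(P)[2][::-1]))%180)
s=bot.read_state();print(s["time_s"],s["position"])
bot.hand_in()
```

```text
0.9601852 ((-0.11909585563819469, 0.48366206906572273), 0.9709725926319758)
1.203373 ((-0.051203354204023555, -0.015079936266545246), 1.000145322798441)
frL 37 [ 0.5974 -0.2234] 88.47592831128172
frR 35 [ 0.5964 -0.316 ] 89.7905193398603
noseF 39 [ 0.6404 -0.2732] 89.07073951424894
noseL 40 [ 0.6197 -0.2452] 177.8584285608553
noseR 40 [ 0.619  -0.3006] 178.19150160335002
22.375 [ 0.45109541 -0.07953755  0.28223006]
the job is handed in; nothing more can be done
```

I fitted the nest plate to the gauge and handed the job in at about 22 s of robot time. The interface gives no verdict, so this rests on my own checks.

**What I did:** I took the plate by its handle and lifted it off the board. I carried it over the gauge with the nose to the single ball and pushed it past both catches. I then eased it down in 0.4 to 0.8 mm steps while the springs pulled. It met the balls at a carrier setting of roughly 2 mm.

**Seating:** I nudged it about 1 mm in x and a little in y until the sideways forces faded. The downward travel then stopped at a tool height of 0.1117 m. A last gentle press brought the push to about 4 N, with the fingers still holding the plate, and only then did I let go.

**Last checks:**
- **At release:** the tool moved about 0.1 mm, and before and after pictures of the seated plate look the same. One of two image-shift estimates read 0.5 px, but the other read under 0.1 px and the patches differed by only noise, so I discounted it.
- **Position:** the top view puts the middle of the plate at about x = 0.568, y = -0.272 m, which agrees with the gauge to about 1 mm.
- **Surroundings:** the robot touches nothing, and the other things on the bench looked unmoved in the last top picture. The arm hid part of the caliper there, and I did not measure any of them.

**Doubts:**
- **Force on the balls:** I never measured it directly; from the wrist force I put it at about 8 to 15 N.
- **Catches:** the pull read -12 N at first and then -7 to -9 N further down at the wrist, plate weight included. I took that for catch friction and geometry, since the pictures showed the plate still following the tool.

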